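Open the collet drawer, free the press lever and hold the valve spring down

ROBOT

A 7-joint arm with a two-finger parallel gripper is mounted at the origin on a cart in front of the work surface, level with it; the furniture and walls round the work are solid. World frame = base frame: x ahead of the robot, y to its left, z up, the work surface at z = 0. Lengths are in m, angles in rad, forces in N, time in s.
With the tool pointing down it reaches from about 0.425 to 0.825 m from the base axis. Payload 3.6 kg.
Tool frame: the origin (TCP) lies at the very end of the fingers, on their centre line; the grasp point (between the pads) lies 19 mm behind it; z points along the fingers, y is the line along which they close (so a half turn about z gives the same grasp; the last joint's range is limited). The gripper opens to 93 mm and grips with 3 to 60 N. Pads are 15 mm wide; open, the fingers measure 128 mm over their backs; the gripper's body (75 mm by 188 mm) begins 65 mm behind the grasp point.
Start: joints at [1.276, 0.615, -0.013, 1.423, 0.008, 1.103, -0.04], TCP at [0.173, -0.627, 0.219] pointing down, gripper open.
Joint ranges: [-3.12, 3.12], [-0.3, 2.06], [-1.34, 1.32], [0.26, 2.42], [-1.36, 4.5], [0.01, 1.98], [-2.84, 2.84]. Speed limits (rad/s): [2.79, 2.79, 3.14, 3.14, 3.14, 3.14, 3.14].

INTERFACE

Orientations are given as a 3x3 rotation matrix whose columns are the frame's x, y, z axes.
In Python, from rig import readout, cams, workorder gives the robot as it stands.
- The arm moves only by the tool servo_tool, never from a script. Its argument "series" is a list of rows, each a list of 7 numbers: the shift along the tool's x, y, z in units of 40 mm (1.0 is 40 mm), then the turn, a rotation vector about the tool's x, y, z in units of 5 degrees (1.0 is 5 degrees), then the closure, from 0 (fully open) to 1 (shut). A call has 1 to 12 rows; each row shifts and turns the commanded pose from where the row before left it, along the tool's axes as they then stand; what a row does not reach is not made up. A row lasts 1/8 s, in which the tool goes at most 62.5 mm and 10.7 degrees, less where a joint would pass 70% of its speed; a pose out of reach is approached as far as the arm can. A call is refused whole if a number of a shift passes 1 or a number of a turn 1, either way. A call with a gripper value outside its range is refused whole. The fingers move at their own pace and stop on an object; the grip force is fixed at half the most. Time passes only in rows, so rows that do not move let the fingers close. It gives the time, the measured TCP pose, the force, the opening and the grip force at its end, in the units of the state.
- readout.observe(): the state, without advancing time (a new reading comes with each control period).
- cams.snapshot(name): name is "scene" or "side" or "wrist"; returns (picture, depth): 480x640x3 uint8, blue, green, red; 480x640 float32, m along the optical axis (not along the pixel's ray), 0 where there is no reading.
- cams.camera_params(name): a dict with "fx", "fy", "cx", "cy" (pixels), "extrinsics" (4x4, takes a point from camera to world coordinates). Camera axes: x right, y up, looking along -z (the intrinsics and any distortion apply to the point x, -y, -z); pixel columns grow to the right and rows downward; lengths in m; the calibration is good to about 2 mm. A picture is of the moment at which its call begins: read the wrist's pose just before it. camera_params takes no time and is no camera call; for the wrist camera it gives the pose at the moment of the call.
- workorder.sign_off(): hands the job in; it is judged then, once.
The state is a dict: "time": time; "joints": joint angles; "dq": joint speeds; "joint_torque": joint torques, N m; "tool_pos": TCP position; "tool_rot": TCP orientation; "wrist_force": force on the tool from outside, world axes, zero at the start; "ft_torque": the same for the moment, N m; "gripper_width": opening from 0.0 (shut) to 1.0 (fully open); "grasp_force": force on a finger pad.
Only numpy, scipy, OpenCV 4.12 (cv2) and the standard library are available. Lean on these libraries where they do the work, as an engineer would, in place of code of your own. Each camera call takes 0.05 s, during which the arm holds its last target. There are 200 camera calls.

TASK

Get the engine head under the small green lever press ready for me to fit its split collets: first pull the collet drawer in the press's base fully open by its handle, and only then lift the red safety catch by its stud and flip it right over, so that it lies by itself on the far side and the lever is free. Then take the lever by its black grip, pull it over towards the drawer side to its stop, so that the valve spring is squeezed, and finish while still holding it there with the gripper, as the spring throws it back if you let go. Leave the drawer open, and do not disturb the bottle, caliper, pliers and spool lying around.

Things in the scene. Friction and masses are not known exactly. Their poses are not given: they have to be found in the camera images.
- press: The whole press unit, fixed to the bench: a grey steel box on 12 mm rubber feet, 200 mm deep (x), 240 mm wide (y), dark top plate at 68 mm, with the drawer in it; the press stands on the plate. Origin: on the bench under the middle of the box. x points away from the drawer front (the drawer opens along -x), z up; the lever is on the -y side. 'Press frame' below means these axes, in mm.
- ram_top (a point): Top of the square steel ram, (-48, 0, 230) in the press frame with the lever parked. Around it, in the press frame: finned aluminium engine head x -96 to 12, y -39 to 73, top 99 (springs to 146); green frame head x -78 to 85, y -26 to 26, z 171 to 216; dark catch bracket x -9 to 2, y -32 to 2, top 260.
- drawer (a joint): Slide of the collet drawer, m: 0 shut, 0.060 fully open (end stop). It may start up to 10 mm open. Runs along -x of the press; 1.5 N of friction, no spring.
- drawer_handle (a point): Middle of the drawer's steel bow handle, moving with it: a round bar, 10 mm diameter, along the press's y, straight for 84 mm, 42 mm above the bench, 30 mm clear in front of the green drawer front; its legs run back to the front at y = +-50. Shut, it lies at (-141, 0, 42) in the press frame. Closed fingertips fit behind the bar from above, to hook it.
- catch (a joint): Hinge of the red drop catch, rad: 0 locked (bar level, pointing to -y across the front of the lever), 1.57 straight up, 2.9 flipped over (resting on its pin, pointing to +y). The axis is the press's x axis; no spring: gravity pulls it back to 0 before 1.57 and on to 2.9 after it. While it is down the lever cannot come forward.
- catch_pivot (a point): Point on the hinge axis of the catch, at the same x as catch_stud: (-37.5, -15, 245) in the press frame; fixed. The stud runs round this point on a circle of 70 mm radius in the press's y-z plane: offset (0, -70 cos a, 70 sin a) mm at catch angle a.
- catch_stud (a point): Grip point on the red stud of the catch: a round stud, 12 mm diameter, 36 mm long, pointing to -x of the press from the end of the red bar (8 mm thick, 14 mm high); the point is on its axis, 20 mm from the bar's face, 16 mm from its free end. Locked, it lies at (-37.5, -85, 245) in the press frame.
- press_lever (a joint): Hinge of the lever, rad: 0 parked (leaning back 0.56 rad from upright, away from the drawer side), 1.26 at its stop (leaning forward 0.70 rad, to the drawer side). A spring pushes it back to 0: about 2 N at the grip at the start, 10 N at the stop. It moves the ram down 9 mm per rad.
- lever_pivot (a point): Point on the lever's hinge axis, at the same y as lever_grip_mid: (-30, -100, 190) in the press frame; fixed. The axis is the press's y axis. At lever angle q the grip's middle is at offset 135 mm times (sin(0.56 - q), 0, cos(0.56 - q)) from here.
- lever_grip_mid (a point): Middle of the lever's black revolving grip: a cylinder, 24 mm diameter, 60 mm long, along the press's y, standing out to -y from the end of the steel lever rod (13 mm diameter, at y = -60); it turns freely about its own axis. Parked, the point lies at (41.7, -100, 304.4) in the press frame; at the stop at (-117, -100, 293). Free all round and above.
- oil_bottle: White oil bottle with green label, 61 x 62 mm, 197 mm tall, standing loose; origin under its middle. Leave it alone.
- caliper: Steel slide caliper, 64 x 235 x 8 mm, lying loose along its own y; origin under its middle. Leave it alone.
- pliers: Pliers with blue grips, 54 x 183 x 15 mm, lying loose along their own y; origin under their middle. Leave them alone.
- solder_spool: Solder spool with red flanges, 56 mm diameter, 55 mm tall, standing loose; origin under its middle. Leave it alone.

How it is judged:
By the outcome, as a careful person would: the job done as asked, in the order asked, and still so for the second after the job is handed in, while the arm keeps its last pose, push and grip.
It also fails if it takes over 72 s, if anything falls off the work surface, if the arm or the gripper's body presses on something with over 40 N, if the wrist force passes 120 N, or if a joint passes its speed limit or range.

## Working session

There is one attempt and no reset: what is moved stays moved. The work goes in short steps, Python scripts to look and compute and a tool call to move; the robot and the scene stay as the last step left them, time stands still between calls to the robot, and variables do not carry over. Pictures are saved under pics/ and viewed, at most 10 in all, crops included, and the job is handed in when it is done.

Besides the shell and the picture viewer there is one more tool, called after "Emit:" as a command line: name --pt "numbers of a row" for each row, then --argument value for the rest. servo_tool: Moves the arm, as the interface text tells. Its arguments: {"type":"object","properties":{"series":{"type":"array","items":{"type":"array","items":{"type":"number"}}}},"required":["series"]}

```bash
mkdir -p pics; ls; python3 - <<'E'
from rig import readout,cams
import cv2,numpy as np
for n in("scene","side"):
    p,d=cams.snapshot(n);cv2.imwrite(f"pics/{n}0.png",p);np.save(f"{n}0.npy",d)
    c=cams.camera_params(n);print(n,{k:(np.round(v,4).tolist()) for k,v in c.items() if k!='name'})
s=readout.observe();print({k:np.round(v,3).tolist() for k,v in s.items()})
E
```

```text
pics
scene {'fx': 553.1434, 'fy': 553.1434, 'cx': 316.4289, 'cy': 237.2748, 'extrinsics': [[0.558, 0.3815, -0.7369, -0.5887], [-0.8297, 0.2724, -0.4873, -0.7662], [0.0148, 0.8833, 0.4686, 0.9433], [0.0, 0.0, 0.0, 1.0]]}
side {'fx': 584.334, 'fy': 584.334, 'cx': 321.4977, 'cy': 241.7425, 'extrinsics': [[-0.9736, 0.1227, -0.1924, 0.2249], [-0.2282, -0.5408, 0.8096, 1.3803], [-0.0047, 0.8322, 0.5545, 1.1483], [0.0, 0.0, 0.0, 1.0]]}
{'time': 0.1, 'joints': [1.275, 0.616, -0.013, 1.425, 0.008, 1.103, -0.04], 'dq': [-0.001, -0.001, 0.002, -0.002, -0.0, 0.0, 0.0], 'joint_torque': [0.001, -46.004, 0.21, -16.624, -0.061, 0.017, 0.0], 'tool_pos': [0.172, -0.626, 0.218], 'tool_rot': [[0.964, 0.266, -0.001], [0.266, -0.964, 0.002], [-0.0, -0.002, -1.0]], 'wrist_force': [0.766, 0.208, 0.261], 'ft_torque': [0.06, 0.012, 0.02], 'grasp_force': 0.0, 'gripper_width': 0.999}
```

View pics/scene0.png

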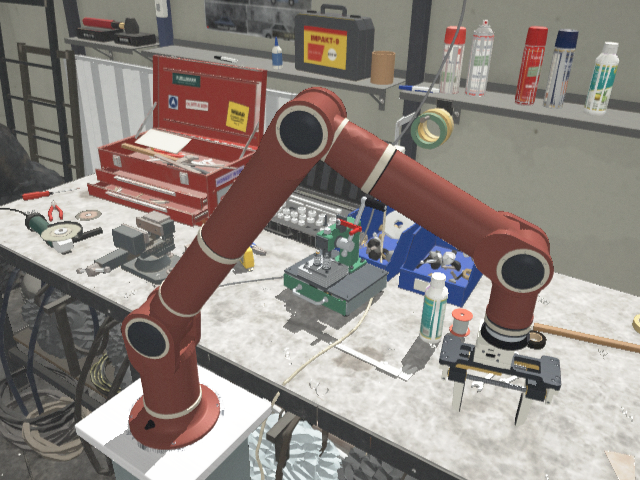

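View pics/side0.png

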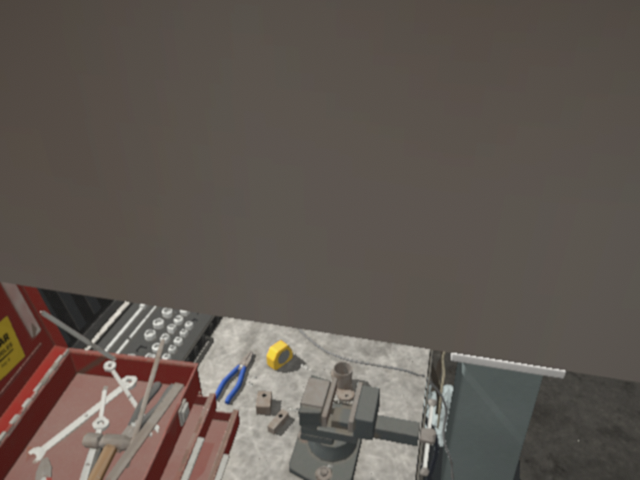

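The scene view shows the press at about px (335,275), with the red catch at (348,228), the drawer front at (310,300), the bottle at (433,305), the spool at (460,322) and the caliper at (375,360). The side view is blocked across its upper half and doesn't show the press. I'll enlarge the press and measure it.

```bash
cat > h.py <<'E'
import numpy as np,cv2
from rig import readout,cams
def cloud(d,c):
    v,u=np.mgrid[:480,:640]
    P=np.stack([(u-c['cx'])/c['fx']*d,-(v-c['cy'])/c['fy']*d,-d],-1)
    E=np.array(c['extrinsics']);return P@E[:3,:3].T+E[:3,3]
def ray(c,u,v,z):
    E=np.array(c['extrinsics']);r=E[:3,:3]@[(u-c['cx'])/c['fx'],-(v-c['cy'])/c['fy'],-1]
    return E[:3,3]+r*(z-E[2,3])/r[2]
E
python3 - <<'E'
from h import *
p=cv2.imread('pics/scene0.png');d=np.load('scene0.npy');c=cams.camera_params('scene')
cr=p[200:330,265:415];cv2.imwrite('pics/crop0.png',cv2.resize(cr,None,fx=4.5,fy=4.5,interpolation=cv2.INTER_CUBIC))
X=cloud(d,c)
# top plate at z~0.068
w=np.zeros((480,640),bool);w[220:330,265:400]=1
m=w&(abs(X[...,2]-.068)<.006)&(d>0)
n,l,st,ce=cv2.connectedComponentsWithStats(m.astype(np.uint8))
k=1+st[1:,4].argmax();m=l==k
q=X[m];print(st[k],q[:,2].mean());r=cv2.minAreaRect((q[:,:2]*1000).astype(np.float32));print(r,cv2.boxPoints(r))
h=cv2.cvtColor(p,cv2.COLOR_BGR2HSV)
red=w&((h[...,0]<8)|(h[...,0]>172))&(h[...,1]>150)&(h[...,2]>90);red[:215]=0
red=np.zeros_like(w)|(((h[...,0]<8)|(h[...,0]>172))&(h[...,1]>150)&(h[...,2]>90));red[:215]=0;red[245:]=0;red[:,:325]=0;red[:,365:]=0
vu=np.argwhere(red);print(len(vu));print(np.c_[vu[::6,::-1],(X[red]*1000).round()[::6]].astype(int))
E
```

```text
[ 284  253  116   49 1667] 0.06842253989407396
((688.120361328125, -29.803390502929688), (251.4774932861328, 307.5422058105469), 84.53758239746094) [[ 523.0781   -140.33324 ]
 [ 829.22375  -169.60904 ]
 [ 853.1626     80.726456]
 [ 547.01697   110.00226 ]]
126
[[ 340  219  629  -41  253]
 [ 342  221  615  -56  256]
 [ 343  222  621  -55  250]
 [ 341  223  621  -49  245]
 [ 347  223  618  -70  253]
 [ 342  224  622  -52  243]
 [ 348  224  620  -73  250]
 [ 345  225  625  -60  241]
 [ 351  225  623  -81  248]
 [ 349  226  620  -76  244]
 [ 355  226  618  -96  251]
 [ 351  227  617  -84  245]
 [ 357  227  617 -103  250]
 [ 355  228  622  -95  243]
 [ 361  228  615 -117  252]
 [ 358  229  609 -111  250]
 [ 355  230  595 -110  252]
 [ 350  231  666  -54  202]
 [ 356  231  599 -111  248]
 [ 352  232  582 -108  251]
 [ 351  233  579 -107  249]]
```

View pics/crop0.png

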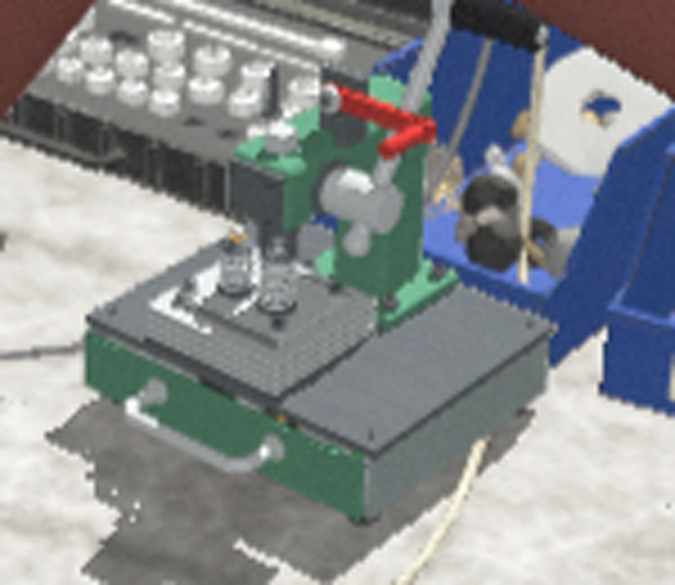

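The crop shows the press clearly. In crop pixels, the plate corners are at about (373,447), (550,325) and (88,322). The bow handle runs from (135,408) to (265,458), the catch stud from (430,130) to (385,150), and the black grip is at (500,25). Next I'll get the press pose.

```bash
python3 - <<'E'
from h import *
c=cams.camera_params('scene');d=np.load('scene0.npy');X=cloud(d,c)
f=lambda a,b:(265+(a+.5)/4.5-.5,200+(b+.5)/4.5-.5)
C=[ray(c,*f(a,b),.068)[:2]*1000 for a,b in((373,452),(552,326),(88,322))]
FR,BR,FL=C;print(C)
for n,v in(('x',BR-FR),('y',FL-FR)):print(n,np.linalg.norm(v),np.degrees(np.arctan2(v[1],v[0])))
print('centre',(BR+FL)/2)
# plate component filtered right part: rectangle from depth, right strip
H=[ray(c,*f(a,b),.042)[:2]*1000 for a,b in((135,408),(265,458))];print('handle',H,'mid',(H[0]+H[1])/2)
# black grip dark pixels
p=cv2.imread('pics/scene0.png');m=(p.max(2)<45);m[:195]=0;m[220:]=0;m[:,:362]=0;m[:,390:]=0
m&=(d>0);Z=X[m];Z=Z[(Z[:,2]>.2)];print('grip',len(Z),(Z*1000).min(0).round(),(Z*1000).max(0).round(),np.median(Z,0))
# RHS edge of plate by depth
w=np.zeros(d.shape,bool);w[255:305,340:395]=1;q=X[w&(abs(X[...,2]-.068)<.004)]*1000;print(q.min(0),q.max(0))
np.save('X.npy',X)
E
```

```text
[array([ 528.45526753, -134.69629928]), array([ 726.02542255, -156.2352684 ]), array([549.77027405, 101.50309994])]
x 198.7407692068711 -6.221777001529593
y 237.159199051276 84.84350555169773
centre [637.8978483  -27.36608423]
handle [array([515.27087311,  37.67839136]), array([516.36725623, -63.28746236])] mid [515.81906467 -12.8045355 ]
grip 99 [ 656. -159.  299.] [676. -98. 318.] [ 0.6631697  -0.12656583  0.3073565 ]
[ 525.47931781 -158.75770035   64.00143616] [827.21421812 -37.60853157  71.99381132]
```

```bash
python3 - <<'E'
from h import *
X=np.load('X.npy')*1000;p=cv2.imread('pics/scene0.png')
def reg(u0,u1,v0,v1,z0,z1,n):
    R=X[v0:v1,u0:u1];m=(R[...,2]>z0)&(R[...,2]<z1);q=R[m];print(n,len(q),q.min(0).round(),q.max(0).round(),np.median(q,0).round())
reg(421,446,275,340,30,180,'bottle');reg(452,472,310,335,15,50,'spool')
# handle: pixel rows
t=np.radians(-5.7);R=np.array([[np.cos(t),-np.sin(t)],[np.sin(t),np.cos(t)]])
v0,v1,u0,u1=285,310,288,332
L=X[v0:v1,u0:u1].copy();L[...,:2]=(L[...,:2]-[637.9,-27.4])@R
m=(L[...,2]>20)&(L[...,2]<56)&(L[...,0]<-108)&(abs(L[...,1])<70)
for (a,b) in np.argwhere(m)[::4]:print(b+u0,a+v0,L[a,b].round(),p[a+v0,b+u0])
E
```

```text
bottle 1225 [ 554. -393.   30.] [ 829. -245.  180.] [ 569. -367.   99.]
spool 144 [ 639. -438.   15.] [ 676. -396.   49.] [ 650. -422.   31.]
299 285 [-109.   53.   51.] [147 146 142]
297 287 [-111.   58.   43.] [150 148 144]
295 288 [-124.   55.   47.] [167 165 162]
299 288 [-111.   50.   42.] [143 143 138]
296 289 [-129.   47.   49.] [151 149 145]
293 290 [-140.   48.   51.] [235 234 231]
297 290 [-120.   51.   39.] [105 116  91]
294 291 [-138.   47.   46.] [243 242 239]
293 292 [-143.   46.   46.] [164 164 161]
293 293 [-146.   43.   45.] [147 147 144]
297 293 [-142.   32.   48.] [224 225 220]
295 294 [-143.   38.   43.] [147 149 145]
299 294 [-145.   21.   51.] [220 220 216]
297 295 [-145.   29.   44.] [148 148 145]
301 295 [-138.   19.   45.] [151 151 148]
300 296 [-144.   18.   45.] [152 152 148]
304 296 [-142.    5.   50.] [145 145 141]
302 297 [-145.   10.   46.] [152 152 148]
306 297 [-140.   -1.   48.] [146 145 141]
305 298 [-138.    4.   41.] [153 154 149]
324 298 [-109.  -43.   47.] [150 151 146]
305 299 [-142.    1.   41.] [148 148 145]
309 299 [-135.   -8.   42.] [150 147 143]
325 299 [-112.  -49.   48.] [152 152 147]
308 300 [-142.  -11.   43.] [155 153 151]
312 300 [-138.  -22.   46.] [146 144 141]
322 300 [-119.  -44.   46.] [166 165 162]
331 300 [-109.  -68.   51.] [ 86 103  66]
311 301 [-139.  -19.   42.] [154 155 150]
315 301 [-138.  -33.   47.] [118 122 107]
322 301 [-126.  -49.   48.] [157 156 153]
327 301 [-108.  -53.   41.] [136 140 132]
313 302 [-149.  -35.   51.] [155 156 151]
317 302 [-140.  -42.   49.] [156 155 152]
321 302 [-125.  -45.   43.] [153 154 147]
326 302 [-109.  -50.   37.] [111 124 100]
315 303 [-150.  -43.   51.] [159 159 154]
319 303 [-134.  -45.   44.] [169 169 163]
325 303 [-108.  -46.   31.] [ 85 106  68]
316 304 [-144.  -42.   45.] [151 151 149]
320 304 [-135.  -50.   43.] [145 148 142]
330 305 [-108.  -64.   32.] [ 82 100  62]
```

Emit:
servo_tool --pt "0 0 -1 0 0 0.7 0" --pt "0 0 -1 0 0 0.7 0" --pt "0 0 -1 0 0 0.7 0" --pt "0 0 -1 0 0 0.7 0" --pt "0 0 0 0 0 0.7 0" --pt "0 0 0 0 0 0.7 0"

```text
time: 0.85
tool_pos: [0.1726, -0.6265, 0.3786]
tool_rot: [[0.995, -0.099, 0.0], [-0.099, -0.995, 0.0], [0.0, -0.0, -1.0]]
wrist_force: [-0.7, -0.6, -0.5]
gripper_width: 1.002
grasp_force: 0.0
```

Emit:
servo_tool --pt "0.4 -0.9 0 0 0 0 1" --pt "0.5 -0.9 0 0 0 0 1" --pt "0.5 -0.9 0 0 0 0 1" --pt "0.5 -0.9 0 0 0 0 1" --pt "0.5 -0.9 0 0 0 0 1" --pt "0.5 -0.9 0 0 0 0 1" --pt "0.5 -0.9 0 0 0 0 1" --pt "0.4 -0.9 0 0 0 0 1" --pt "0.4 -0.9 0 0 0 0 1" --pt "0.4 -0.9 0 0 0 0 1" --pt "0.4 -0.9 0 0 0 0 1" --pt "0.4 -0.9 0 0 0 0 1"

```text
time: 2.35
tool_pos: [0.4299, -0.2165, 0.3783]
tool_rot: [[0.995, -0.098, -0.001], [-0.098, -0.995, 0.0], [-0.001, -0.0, -1.0]]
wrist_force: [0.1, 0.8, 0.3]
gripper_width: 0.004
grasp_force: 0.0
```

Emit:
servo_tool --pt "0.2 -0.9 0 0 0 0 1" --pt "0.1 -0.9 0 0 0 0 1" --pt "0 -0.9 0 0 0 0 1" --pt "0 -0.9 0 0 0 0 1" --pt "0 -0.9 0 0 0 0 1" --pt "0 -0.5 0 0 0 0 1" --pt "0 0 0 0 0 0 1" --pt "0 0 0 0 0 0 1"

```text
time: 3.35
tool_pos: [0.461, -0.0212, 0.3784]
tool_rot: [[0.995, -0.099, -0.001], [-0.099, -0.995, -0.001], [-0.001, 0.001, -1.0]]
wrist_force: [-0.8, -0.2, 0.0]
gripper_width: 0.008
grasp_force: 0.0
```

```bash
python3 - <<'E'
from h import *
c=cams.camera_params('wrist');p,d=cams.snapshot('wrist');cv2.imwrite('pics/w1.png',p);np.save('w1.npy',d);np.save('w1c.npy',c,allow_pickle=True)
s=readout.observe();print(s['time'],s['tool_pos'],np.round(s['joints'],2),np.round(c['extrinsics'],3))
E
```

```text
3.4 [ 0.46099425 -0.02143057  0.37845356] [ 0.19  0.19 -0.24  1.65  0.05  1.31 -1.73] [[-0.099  0.961  0.26   0.532]
 [-0.995 -0.096 -0.024 -0.029]
 [ 0.002 -0.261  0.965  0.545]
 [ 0.     0.     0.     1.   ]]
```

View pics/w1.png

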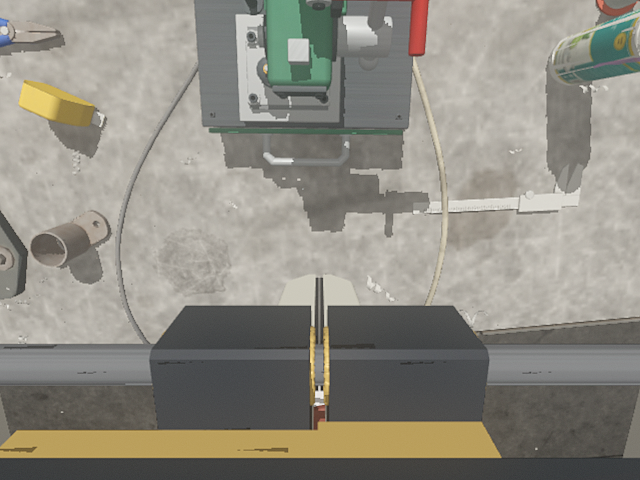

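The wrist view shows the press squared to the tool. The plate's front edge is at row ~128 with corners (203,127) and (408,130), the handle bar is along row ~160 from col 265 to 347, and the red stud is at (418,0-55). Cast rays at those heights to refine the pose.

```bash
python3 - <<'E'
from h import *
c=np.load('w1c.npy',allow_pickle=True).item();d=np.load('w1.npy');p=cv2.imread('pics/w1.png');X=cloud(d,c)*1000
T=lambda q:(lambda t:(np.array(q)[...,:2]-[637.9,-27.4])@np.array([[np.cos(t),-np.sin(t)],[np.sin(t),np.cos(t)]]))(np.radians(-5.68))
for u,v in((203,127),(408,130)):r=ray(c,u,v,.068)*1000;print('corner',r.round(1),T(r).round(1))
# bar pixels via depth
R=X[140:175,255:360];L=T(R);m=(R[...,2]>30)&(R[...,2]<60)&(L[...,0]<-125)
print('bar z',np.percentile(R[m][:,2],[5,50,95]));q=L[m];print('bar press xy',np.percentile(q,[2,50,98],axis=0).round(1))
for u in(285,305,325):
    rows=np.flatnonzero(m[:,u-255])+140;print(u,rows.min(),rows.max(),T(ray(c,u,(rows.min()+rows.max())/2,.042)*1000).round(1))
h=cv2.cvtColor(p,cv2.COLOR_BGR2HSV);red=((h[...,0]<8)|(h[...,0]>172))&(h[...,1]>150);red[60:]=0;red[:,:400]=0;red[:,440:]=0
vs,us=np.nonzero(red);print('red',us.min(),us.max(),vs.max())
for v in(20,40,vs.max()):
    uu=us[vs==v];print(v,uu.min(),uu.max(),T(ray(c,uu.mean(),v,.245)*1000).round(1), np.median(X[v,uu],0))
# ram top: bright square ~ (298,50)
g=p[35:65,284:312].astype(int);mm=(g.min(2)>170);a=np.argwhere(mm);v,u=a.mean(0)+[35,284];print('ram',len(a),u,v,T(ray(c,u,v,.230)*1000).round(1))
E
```

```text
corner [550.7 106.9  68. ] [-100.  125.]
corner [ 523.1 -135.3   68. ] [-103.6 -118.8]
bar z [43.99351493 46.76370064 48.60119337]
bar press xy [[-147.8  -48.1]
 [-141.3    2.5]
 [-126.    56.6]]
285 158 165 [-142.3   30.8]
305 159 166 [-143.6    5.1]
325 159 166 [-143.6  -20.5]
red 409 427 53
20 411 426 [-30.2 -82. ] [ 598.35531579 -104.23064871  250.36652967]
40 410 424 [-42.9 -81.8] [ 585.90232269 -103.29074098  250.50732469]
53 409 423 [-51.4 -80.9] [ 578.0474698  -100.11857405  249.30311669]
ram 456 297.86842105263156 49.45175438596491 [-46.2   3.3]
```

Emit:
servo_tool --pt "0 0 0.1 0 0 -1 1" --pt "0 0 0.1 0 0 -1 1" --pt "0 0 0.1 0 0 -1 1" --pt "0 0 0.1 0 0 -1 1" --pt "0 0 0.1 0 0 -1 1" --pt "0 0 0.1 0 0 -1 1" --pt "0 0 0.1 0 0 -1 1" --pt "0 0 0.1 0 0 -1 1" --pt "0 0 0.1 0 0 -1 1" --pt "0 0 0.1 0 0 -1 1" --pt "0 0 0.1 0 0 -1 1" --pt "0 0 0.1 0 0 -1 1"

```text
time: 4.9
tool_pos: [0.4611, -0.0214, 0.3304]
tool_rot: [[0.582, 0.813, -0.0], [0.813, -0.582, -0.0], [-0.001, 0.0, -1.0]]
wrist_force: [0.0, -0.5, -0.2]
gripper_width: 0.01
grasp_force: 0.0
```

Emit:
servo_tool --pt "0 0 0.1 0 0 -1 1" --pt "0 0 0.1 0 0 -1 1" --pt "0 0 0.1 0 0 -1 1" --pt "0 0 0.1 0 0 -1 1" --pt "0 0 0.1 0 0 -1 1" --pt "0 0 0.1 0 0 -1 1" --pt "0 0 0.1 0 0 -1 1" --pt "0 0 0.1 0 0 -1 1" --pt "0 0 0.1 0 0 -1 1" --pt "0 0 0.1 0 0 -1 1" --pt "0 0 0.1 0 0 -1 1" --pt "0 0 0.1 0 0 -1 1"

```text
time: 6.4
tool_pos: [0.4612, -0.0215, 0.2824]
tool_rot: [[-0.413, 0.911, -0.0], [0.911, 0.413, -0.001], [-0.0, -0.0, -1.0]]
wrist_force: [-0.2, -0.3, -0.2]
gripper_width: 0.005
grasp_force: 0.0
```

Emit:
servo_tool --pt "0 0 0.1 0 0 -1 1" --pt "0 0 0.1 0 0 -1 1" --pt "0 0 0.1 0 0 -1 1" --pt "0 0 0.1 0 0 -1 1" --pt "0 0 0.1 0 0 -1 1" --pt "0 0 0.1 0 0 -1 1" --pt "0 0 0.1 0 0 -1 1" --pt "0 0 0.1 0 0 -1 1" --pt "0 0 0.1 0 0 -1 1" --pt "0 0 0.1 0 0 -1 1" --pt "0 0 0.1 0 0 -1 1" --pt "0 0 0.1 0 0 -1 1"

```text
time: 7.9
tool_pos: [0.4612, -0.0216, 0.2344]
tool_rot: [[-0.995, 0.098, -0.0], [0.098, 0.995, -0.001], [0.0, -0.001, -1.0]]
wrist_force: [0.3, -0.4, 0.3]
gripper_width: 0.001
grasp_force: 0.0
```

Emit:
servo_tool --pt "-0.65 0.18 0.3 0 0 0 1" --pt "-0.64 0.18 0.4 0 0 0 1" --pt "0 0 0.8 0 0 0 1" --pt "0 0 0.8 0 0 0 1" --pt "0 0 0.7 0 0 0 1" --pt "0 0 0 0 0 0 1"

```text
time: 8.65
tool_pos: [0.5125, -0.0124, 0.1128]
tool_rot: [[-0.995, 0.1, -0.005], [0.1, 0.995, -0.001], [0.005, -0.001, -1.0]]
wrist_force: [1.1, 0.3, 0.5]
gripper_width: 0.006
grasp_force: 0.0
```

```bash
python3 - <<'E'
from h import *
c=cams.camera_params('wrist');p,d=cams.snapshot('wrist');cv2.imwrite('pics/w2.png',p);np.save('w2.npy',d);np.save('w2c.npy',c,allow_pickle=True)
E
```

```text
(no output)
```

View pics/w2.png

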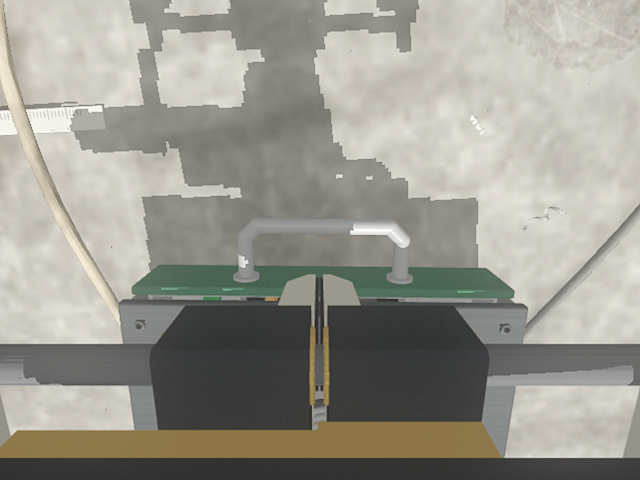

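The bar runs along row ~227 (cols 245-400) and the green front's upper edge is at row ~267. The fingertips, still high, are at (320,275).

```bash
python3 - <<'E'
from h import *
c=np.load('w2c.npy',allow_pickle=True).item();d=np.load('w2.npy')
T=lambda q:(lambda t:(np.array(q)[...,:2]-[638.2,-24.4])@np.array([[np.cos(t),-np.sin(t)],[np.sin(t),np.cos(t)]]))(np.radians(-5.68))
X=cloud(d,c)*1000;L=T(X)
for u in (280,300,330):
    col=X[210:245,u,2];r=np.flatnonzero(col>30)+210;print(u,r.min(),r.max(),T(ray(c,u,(r.min()+r.max())/2,.042)*1000).round(1),X[(r.min()+r.max())//2,u].round())
print('front',X[267,300:330:10].round(),L[262:290:4,300].round(),X[262:290:4,300,2].round())
print('legs y',T(ray(c,246,245,.042)*1000),T(ray(c,399,245,.042)*1000))
print('tcp',T(readout.observe()['tool_pos']*1000))
E
```

```text
280 218 233 [-142.6  -26. ] [492. -35.  47.]
300 219 233 [-142.2  -13.3] [494. -23.  46.]
330 219 234 [-141.9    5.6] [496.  -5.  47.]
front [[530. -28.  21.]
 [530. -21.  22.]
 [531. -14.  20.]] [[-104.  -16.]
 [-107.  -15.]
 [-107.  -15.]
 [-108.  -14.]
 [-137.  -10.]
 [-136.   -9.]
 [-136.   -9.]] [ -0.  18.  27.  35. 119. 122. 127.]
legs y [-129.7513214   -48.07494678] [-129.72854227   49.85339183]
tcp [-125.13597358    0.26056032]
```

Emit:
servo_tool --pt "0 0 0.6 0 0 0 1" --pt "0 0 0.6 0 0 0 1" --pt "0 0 0.6 0 0 0 1" --pt "0 0 0.25 0 0 0 1" --pt "0 0 0 0 0 0 1"

```text
time: 9.32
tool_pos: [0.5145, -0.0108, 0.0332]
tool_rot: [[-0.995, 0.098, 0.001], [0.098, 0.995, -0.0], [-0.001, -0.0, -1.0]]
wrist_force: [-0.3, -0.1, 0.3]
gripper_width: 0.007
grasp_force: 0.0
```

Emit:
servo_tool --pt "0.1 0 0 0 0 0 1" --pt "0.15 0 0 0 0 0 1" --pt "0.2 0 0 0 0 0 1" --pt "0.2 0 0 0 0 0 1" --pt "0.2 0 0 0 0 0 1" --pt "0.2 0 0 0 0 0 1" --pt "0.2 0 0 0 0 0 1" --pt "0.2 0 0 0 0 0 1" --pt "0.1 0 0 0 0 0 1" --pt "0 0 0 0 0 0 1"

```text
time: 10.58
tool_pos: [0.455, -0.0044, 0.0329]
tool_rot: [[-0.995, 0.098, 0.005], [0.098, 0.995, 0.001], [-0.005, 0.002, -1.0]]
wrist_force: [6.9, 0.9, -2.7]
gripper_width: 0.007
grasp_force: 3.1
```

Emit:
servo_tool --pt "0.08 0 0 0 0 0 1" --pt "0.05 0 0 0 0 0 1" --pt "0 0 0 0 0 0 1"

```text
time: 10.95
tool_pos: [0.4549, -0.0043, 0.0333]
tool_rot: [[-0.995, 0.099, 0.014], [0.099, 0.995, 0.003], [-0.014, 0.004, -1.0]]
wrist_force: [15.5, -2.3, -9.8]
gripper_width: 0.003
grasp_force: 6.7
```

```bash
python3 - <<'E'
from h import *
c=cams.camera_params('wrist');p,d=cams.snapshot('wrist');cv2.imwrite('pics/w3.png',p)
T=lambda q:(lambda t:(np.array(q)[...,:2]-[638.2,-24.4])@np.array([[np.cos(t),-np.sin(t)],[np.sin(t),np.cos(t)]]))(np.radians(-5.68))
X=cloud(d,c)*1000
s=readout.observe();print(s['time'],s['wrist_force'],T(s['tool_pos']*1000),np.round(s['joints'],2))
L=T(X);m=(abs(X[...,2]-47)<2)&(L[...,0]<-150)&(L[...,0]>-230)&(abs(L[...,1])<60);print(m.sum(),np.percentile(L[m],[5,50,95],axis=0))
E
```

```text
11.0 [13.29449288 -1.86911523 -8.84913052] [-184.35370834    1.81999885] [ 0.31  0.68 -0.52  2.16  0.75  0.47  0.68]
5384 [[-203.21911695  -46.92928202]
 [-198.71019081    1.1008311 ]
 [-188.45244054   50.15073152]]
```

Emit:
servo_tool --pt "-0.2 0 0 0 0 0 1" --pt "0 0 -0.3 0 0 0 1" --pt "0 0 -0.7 0 0 0 1" --pt "0 0 -1 0 0 0 1" --pt "0 0 -1 0 0 0 1" --pt "0 0 -1 0 0 0 1" --pt "0 0 -1 0 0 0 0.5" --pt "0 0 -1 0 0 0 0.5" --pt "0 0 -1 0 0 0 0.5" --pt "0 0 -0.4 0 0 0 0.5" --pt "0 0 0 0 0 0 0.5"

```text
time: 12.38
tool_pos: [0.4534, -0.0044, 0.3291]
tool_rot: [[-0.995, 0.097, -0.001], [0.097, 0.995, -0.001], [0.001, -0.001, -1.0]]
wrist_force: [-0.5, 0.3, -0.6]
gripper_width: 0.479
grasp_force: 0.0
```

Emit:
servo_tool --pt "-0.6 -0.37 0 0 0 0 0.5" --pt "-0.6 -0.36 0 0 0 0 0.5" --pt "-0.6 -0.36 0 0 0 0 0.5" --pt "-0.6 -0.36 0 0 0 0 0.5" --pt "0 0 0 0 0 0 0.5" --pt "0 0 0 0 0 0 0.5"

```text
time: 13.12
tool_pos: [0.5432, -0.0707, 0.3277]
tool_rot: [[-0.995, 0.096, -0.003], [0.096, 0.995, 0.001], [0.004, 0.0, -1.0]]
wrist_force: [0.3, 1.0, -0.4]
gripper_width: 0.497
grasp_force: 0.0
```

```bash
python3 - <<'E'
from h import *
c=cams.camera_params('wrist');p,d=cams.snapshot('wrist');cv2.imwrite('pics/w4.png',p);np.save('w4.npy',d);np.save('w4c.npy',c,allow_pickle=True)
T=lambda q:(lambda t:(np.array(q)[...,:2]-[638.2,-24.4])@np.array([[np.cos(t),-np.sin(t)],[np.sin(t),np.cos(t)]]))(np.radians(-5.68))
X=cloud(d,c)*1000;L=T(X)
s=readout.observe();print(s['time'],s['wrist_force'],s['gripper_width'],T(s['tool_pos']*1000),s['tool_pos'])
h=cv2.cvtColor(p,cv2.COLOR_BGR2HSV);red=((h[...,0]<8)|(h[...,0]>172))&(h[...,1]>150)&(X[...,2]>150)&(X[...,2]<300)
vs,us=np.nonzero(red);print(len(vs))
if len(vs):
  print(us.min(),us.max(),vs.min(),vs.max(),np.percentile(np.c_[L[red],X[red][:,2]],[2,50,98],axis=0))
m=(abs(X[...,2]-47)<3)&(L[...,0]<-150)&(L[...,0]>-230)&(abs(L[...,1])<40);print(m.sum(),np.percentile(L[m],[5,50,95],axis=0))
E
```

```text
13.175 [ 0.18319173  0.09175107 -0.30363029] 0.5004263905289391 [-89.76232061 -55.3597053 ] [ 0.54339931 -0.07060391  0.32816944]
718
269 362 299 343 [[-51.56414564 -89.67681625 240.69016112]
 [-34.3401807  -83.89212878 250.35273715]
 [-16.07705028 -62.7630396  251.93810481]]
663 [[-2.03525634e+02 -3.56856699e+01]
 [-1.99134061e+02  7.59944018e-02]
 [-1.94367033e+02  3.55292519e+01]]
```

View pics/w4.png

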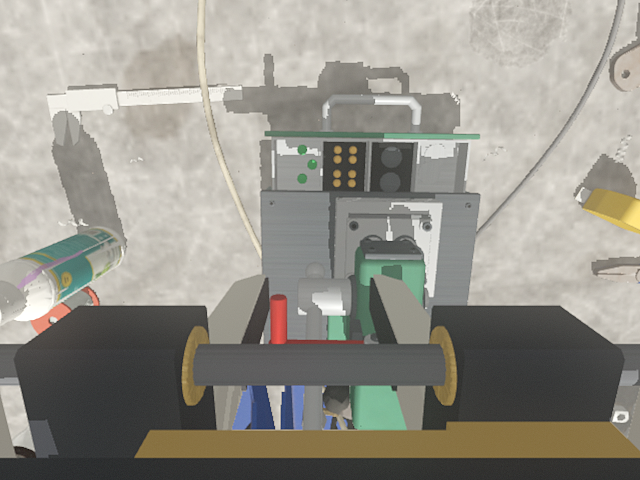

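The drawer is out: the bar is at press x ≈ -199 and the collet tray is visible at (370,165). The red stud at (279,320) sits at press y ≈ -85, z ≈ 245 as expected. Go to it.

Emit:
servo_tool --pt "-0.65 -0.37 0 0 0 0 0.5" --pt "-0.65 -0.37 0 0 0 0 0.5" --pt "0 0 0.6 0 0 0 0.5" --pt "0 0 0.7 0 0 0 0.5" --pt "0 0 0.7 0 0 0 0.5" --pt "0 0 0.45 0 0 0 0.5" --pt "0 0 0 0 0 0 0.5" --pt "0 0 0 0 0 0 0.5"

```text
time: 14.18
tool_pos: [0.5939, -0.1058, 0.2318]
tool_rot: [[-0.995, 0.097, 0.001], [0.097, 0.995, 0.0], [-0.001, 0.0, -1.0]]
wrist_force: [-0.8, -0.2, -0.2]
gripper_width: 0.499
grasp_force: 0.0
```

```bash
python3 - <<'E'
from h import *
T=lambda q:(lambda t:(np.array(q)[...,:2]-[638.2,-24.4])@np.array([[np.cos(t),-np.sin(t)],[np.sin(t),np.cos(t)]]))(np.radians(-5.68))
p,d=cams.snapshot('wrist');c=cams.camera_params('wrist');X=cloud(d,c)*1000;L=T(X)
s=readout.observe();print(T(s['tool_pos']*1000),s['tool_pos'],np.round(s['joints'],2))
h=cv2.cvtColor(p,cv2.COLOR_BGR2HSV);red=((h[...,0]<8)|(h[...,0]>172))&(h[...,1]>150)&(X[...,2]>200)&(X[...,2]<300)
vs,us=np.nonzero(red);print(len(vs));print(us.min(),us.max(),np.percentile(np.c_[L[red],X[red][:,2]],[2,50,98],axis=0))
E
```

```text
[-35.75931478 -85.42763269] [ 0.59416128 -0.10586901  0.232035  ] [ 0.59  0.63 -0.78  1.53  0.47  1.17  1.2 ]
1786
306 377 [[-51.47379236 -89.97104957 241.54143832]
 [-36.31755655 -84.49725958 250.56457966]
 [-16.55216754 -76.43014273 252.27103794]]
```

Emit:
servo_tool --pt "0 0 0 0 0 0 1" --pt "0 0 0 0 0 0 1" --pt "0 0 0 0 0 0 1" --pt "0 0 0 0 0 0 1" --pt "0 0.02 -0.275 0 0 0 1" --pt "0 0.06 -0.265 0 0 0 1" --pt "0 0 0 0 0 0 1"

```text
time: 15.1
tool_pos: [0.5944, -0.1012, 0.2538]
tool_rot: [[-0.995, 0.096, 0.002], [0.096, 0.995, 0.002], [-0.001, 0.002, -1.0]]
wrist_force: [-0.1, 4.5, -1.3]
gripper_width: 0.118
grasp_force: 30.0
```

Emit:
servo_tool --pt "0 0.105 -0.255 0 0 0 1" --pt "0 0.145 -0.235 0 0 0 1" --pt "0 0.18 -0.21 0 0 0 1" --pt "0 0.21 -0.18 0 0 0 1" --pt "0 0 0 0 0 0 1"

```text
time: 15.72
tool_pos: [0.5967, -0.0798, 0.289]
tool_rot: [[-0.995, 0.099, 0.001], [0.099, 0.995, -0.005], [-0.002, -0.004, -1.0]]
wrist_force: [-0.8, -2.9, 2.8]
gripper_width: 0.116
grasp_force: 30.0
```

Emit:
servo_tool --pt "0 0.235 -0.145 0 0 0 1" --pt "0 0.255 -0.105 0 0 0 1" --pt "0 0.265 -0.06 0 0 0 1" --pt "0 0.275 -0.02 0 0 0 1" --pt "0 0.275 0.02 0 0 0 1" --pt "0 0.265 0.06 0 0 0 1" --pt "0 0 0 0 0 0 1"

```text
time: 16.6
tool_pos: [0.6041, -0.0141, 0.2994]
tool_rot: [[-0.995, 0.097, 0.005], [0.097, 0.995, 0.001], [-0.005, 0.002, -1.0]]
wrist_force: [2.3, 0.0, 6.3]
gripper_width: 0.121
grasp_force: 30.0
```

Emit:
servo_tool --pt "0 0 0 0 0 0 0" --pt "0 0 0 0 0 0 0" --pt "0 0 0 0 0 0 0" --pt "0 0 0 0 0 0 0" --pt "0 0 -0.6 0 0 0 0" --pt "0 0 -1 0 0 0 0" --pt "0 0 -0.6 0 0 0 0" --pt "0 0 0 0 0 0 0"

```text
time: 17.6
tool_pos: [0.6033, -0.0147, 0.3872]
tool_rot: [[-0.995, 0.098, 0.004], [0.098, 0.995, 0.001], [-0.004, 0.001, -1.0]]
wrist_force: [0.4, 0.1, -0.2]
gripper_width: 0.929
grasp_force: 0.0
```

```bash
python3 - <<'E'
from h import *
p,d=cams.snapshot('wrist');cv2.imwrite('pics/w5.png',p)
T=lambda q:(lambda t:(np.array(q)[...,:2]-[638.2,-24.4])@np.array([[np.cos(t),-np.sin(t)],[np.sin(t),np.cos(t)]]))(np.radians(-5.68))
c=cams.camera_params('wrist');X=cloud(d,c)*1000;L=T(X)
s=readout.observe();print(s['time'],T(s['tool_pos']*1000),s['tool_pos'],np.round(s['joints'],2),s['wrist_force'])
h=cv2.cvtColor(p,cv2.COLOR_BGR2HSV);red=((h[...,0]<8)|(h[...,0]>172))&(h[...,1]>150)&(X[...,2]>200)&(X[...,2]<350)
vs,us=np.nonzero(red);print(len(vs));print(us.min(),us.max(),np.percentile(np.c_[L[red],X[red][:,2]],[2,50,98],axis=0))
m=(abs(X[...,2]-47)<3)&(L[...,0]<-150)&(L[...,0]>-230)&(abs(L[...,1])<40);print(m.sum(),np.percentile(L[m],[5,50,95],axis=0))
E
```

```text
17.65 [-36.2645095    5.73326643] [ 0.60268098 -0.0151057   0.38542345] [ 0.43  0.53 -0.82  1.25  0.38  1.51  1.14] [-0.1685909   0.3858969  -0.71753405]
1121
284 388 [[-49.45651919 -17.07847769 250.00506649]
 [-14.93303771  47.08263886 264.29199946]
 [-10.0782467   57.24142479 268.25092299]]
591 [[-204.6963803   -36.1239029 ]
 [-199.81198668    2.24040432]
 [-156.14808659   36.07738266]]
```

View pics/w5.png

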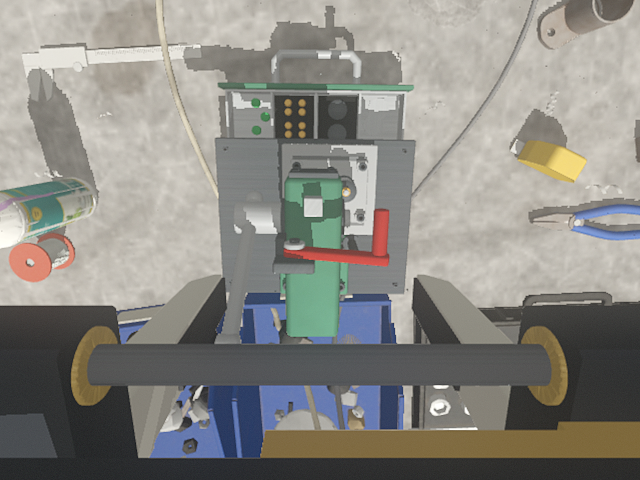

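The catch lies flipped to +y: the stud at (381,232) is at press y ≈ 53, z ≈ 262. The drawer is still open. Turn the tool 90° for the lever grip.

Emit:
servo_tool --pt "0 0 0 0 0 1 0" --pt "0 0 0 0 0 1 0" --pt "0 0 0 0 0 1 0" --pt "0 0 0 0 0 1 0" --pt "0 0 0 0 0 1 0" --pt "0 0 0 0 0 1 0" --pt "0 0 0 0 0 1 0" --pt "0 0 0 0 0 1 0" --pt "0 0 0 0 0 1 0" --pt "0 0 0 0 0 1 0" --pt "0 0 0 0 0 1 0" --pt "0 0 0 0 0 1 0"

```text
time: 19.15
tool_pos: [0.6019, -0.0157, 0.3832]
tool_rot: [[-0.41, 0.912, -0.004], [0.912, 0.41, -0.0], [0.001, -0.004, -1.0]]
wrist_force: [-0.2, 0.3, 0.5]
gripper_width: 1.001
grasp_force: 0.0
```

Emit:
servo_tool --pt "0 0 0 0 0 1 0" --pt "0 0 0 0 0 1 0" --pt "0 0 0 0 0 1 0" --pt "0 0 0 0 0 1 0" --pt "0 0 0 0 0 1 0" --pt "0 0 0 0 0 1 0" --pt "-0.7 0.5 0 0 0 0 0" --pt "-0.7 0.5 0 0 0 0 0" --pt "-0.7 0.5 0 0 0 0 0" --pt "-0.6 0.45 0 0 0 0 0" --pt "0 0 0 0 0 0 0" --pt "0 0 0 0 0 0 0"

```text
time: 20.65
tool_pos: [0.6692, -0.1292, 0.3842]
tool_rot: [[0.096, 0.995, -0.003], [0.995, -0.096, 0.002], [0.001, -0.003, -1.0]]
wrist_force: [-0.4, 1.0, -0.1]
gripper_width: 1.002
grasp_force: 0.0
```

```bash
python3 - <<'E'
from h import *
p,d=cams.snapshot('wrist');cv2.imwrite('pics/w6.png',p)
T=lambda q:(lambda t:(np.array(q)[...,:2]-[638.2,-24.4])@np.array([[np.cos(t),-np.sin(t)],[np.sin(t),np.cos(t)]]))(np.radians(-5.68))
c=cams.camera_params('wrist');X=cloud(d,c)*1000;L=T(X)
s=readout.observe();print(s['time'],T(s['tool_pos']*1000),s['tool_pos'],np.round(s['joints'],2))
m=(X[...,2]>280)&(X[...,2]<330)&(L[...,1]<-65)&(L[...,1]>-140)&(abs(L[...,0]-42)<30)
print(m.sum(),np.percentile(np.c_[L[m],X[m][:,2]],[3,50,97],axis=0).round(1))
E
```

```text
20.7 [  41.25870822 -100.76029009] [ 0.66928365 -0.12874905  0.38488579] [ 0.34  0.62 -0.41  0.98  0.23  1.58 -0.09]
3546 [[  30.9 -127.   305.6]
 [  42.1  -95.4  315.5]
 [  53.3  -66.8  318.2]]
```

View pics/w6.png

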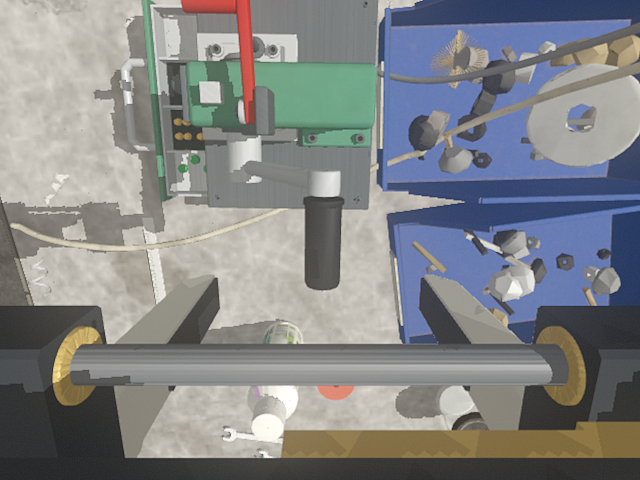

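The black grip is at (322,240), midway between the fingers, at press (42,-98) with its top at 316. Descend and close.

Emit:
servo_tool --pt "-0.05 0 0.5 0 0 0 0.35" --pt "0 0 0.7 0 0 0 0.35" --pt "0 0 0.7 0 0 0 0.35" --pt "0 0 0.55 0 0 0 0.35" --pt "0 0 0 0 0 0 0.35" --pt "0 0 0 0 0 0 1" --pt "0 0 0 0 0 0 1" --pt "0 0 0 0 0 0 1" --pt "0 0 0 0 0 0 1"

```text
time: 21.82
tool_pos: [0.67, -0.1324, 0.2879]
tool_rot: [[0.098, 0.995, 0.001], [0.995, -0.098, -0.0], [0.0, 0.001, -1.0]]
wrist_force: [2.6, -0.3, 0.6]
gripper_width: 0.274
grasp_force: 1.2
```

Emit:
servo_tool --pt "0 0 0 0 0 0 1" --pt "0 0 0 0 0 0 1" --pt "0 -0.204 -0.118 0 0 0 1" --pt "0 -0.212 -0.104 0 0 0 1" --pt "0 -0.219 -0.089 0 0 0 1" --pt "0 -0.224 -0.073 0 0 0 1" --pt "0 0 0 0 0 0 1"

```text
time: 22.7
tool_pos: [0.6349, -0.1285, 0.3034]
tool_rot: [[0.097, 0.995, 0.0], [0.995, -0.097, 0.0], [0.0, 0.0, -1.0]]
wrist_force: [4.5, 1.3, 0.5]
gripper_width: 0.249
grasp_force: 30.0
```

Emit:
servo_tool --pt "0 -0.229 -0.057 0 0 0 1" --pt "0 -0.232 -0.041 0 0 0 1" --pt "0 -0.235 -0.025 0 0 0 1" --pt "0 -0.236 -0.008 0 0 0 1" --pt "0 -0.236 0.008 0 0 0 1" --pt "0 -0.235 0.025 0 0 0 1" --pt "0 -0.232 0.041 0 0 0 1" --pt "0 0 0 0 0 0 1"

```text
time: 23.7
tool_pos: [0.5719, -0.1216, 0.3053]
tool_rot: [[0.097, 0.995, 0.005], [0.995, -0.097, 0.002], [0.002, 0.004, -1.0]]
wrist_force: [7.2, 1.0, -0.9]
gripper_width: 0.253
grasp_force: 30.0
```

Emit:
servo_tool --pt "0 -0.229 0.057 0 0 0 1" --pt "0 -0.224 0.073 0 0 0 1" --pt "0 -0.219 0.089 0 0 0 1" --pt "0 -0.212 0.104 0 0 0 1" --pt "0 -0.204 0.118 0 0 0 1" --pt "0 0 0 0 0 0 1"

```text
time: 24.45
tool_pos: [0.5313, -0.1171, 0.2893]
tool_rot: [[0.096, 0.995, 0.012], [0.995, -0.097, 0.001], [0.003, 0.012, -1.0]]
wrist_force: [9.8, 2.2, 0.4]
gripper_width: 0.253
grasp_force: 30.0
```

Emit:
servo_tool --pt "0 -0.195 0.132 0 0 0 1" --pt "0 -0.186 0.146 0 0 0 1" --pt "0 0 0 0 0 0 1" --pt "0 0 0 0 0 0 1"

```text
time: 24.95
tool_pos: [0.5171, -0.1156, 0.2795]
tool_rot: [[0.096, 0.995, 0.014], [0.995, -0.096, 0.001], [0.002, 0.014, -1.0]]
wrist_force: [8.8, 1.6, 5.6]
gripper_width: 0.253
grasp_force: 30.0
```

```bash
python3 - <<'E'
from h import *
T=lambda q:(lambda t:(np.array(q)[...,:2]-[638.2,-24.4])@np.array([[np.cos(t),-np.sin(t)],[np.sin(t),np.cos(t)]]))(np.radians(-5.68))
s=readout.observe();print(s['time'],T(s['tool_pos']*1000),s['tool_pos'],s['wrist_force'],s['gripper_width'],s['grasp_force'])
E
```

```text
24.95 [-111.43134026 -102.74409349] [ 0.51714694 -0.11561101  0.279458  ] [8.7602273  1.62945503 5.56036029] 0.2528620045265589 30.018198788166046
```

Emit:
servo_tool --pt "0 -0.08 0.065 0 0 0 1" --pt "0 -0.08 0.065 0 0 0 1" --pt "0 0 0 0 0 0 1" --pt "0 0 0 0 0 0 1"

```text
time: 25.45
tool_pos: [0.513, -0.1152, 0.2759]
tool_rot: [[0.097, 0.995, 0.02], [0.995, -0.097, 0.0], [0.002, 0.02, -1.0]]
wrist_force: [10.3, 1.7, 9.4]
gripper_width: 0.249
grasp_force: 30.0
```

Emit:
servo_tool --pt "0 -0.08 0.065 0 0 0 1" --pt "0 0 0 0 0 0 1" --pt "0 0 0 0 0 0 1"

```text
time: 25.82
tool_pos: [0.5127, -0.1152, 0.2754]
tool_rot: [[0.097, 0.995, 0.027], [0.995, -0.097, -0.001], [0.002, 0.027, -1.0]]
wrist_force: [12.3, 1.4, 13.3]
gripper_width: 0.25
grasp_force: 30.0
```

The last push moved the grip only ~0.6 mm while the force rose to about 18 N, so the lever is at its stop. I'll check everything once before handing in.

```bash
python3 - <<'E'
from h import *
p,d=cams.snapshot('scene');cv2.imwrite('pics/f.png',cv2.resize(p[180:350,240:500],(780,510),interpolation=cv2.INTER_CUBIC))
s=readout.observe();print(s['time'],s['tool_pos'],s['wrist_force'],s['grasp_force'])
E
```

```text
25.875 [ 0.51266197 -0.11512817  0.27537903] [12.82433987  1.31986208 12.96030108] 30.030915141105652
```

View pics/f.png

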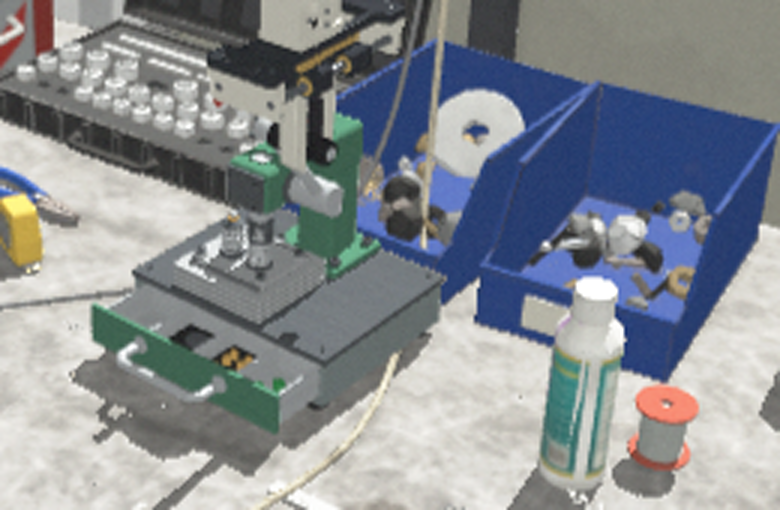

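The drawer is open (190,365), the fingers hold the black grip (320,150) at the stop with the spring squeezed (260,245), and the bottle and spool are upright and in place. Handing in.

```bash
python3 -c "
from rig import workorder
print(workorder.sign_off())"
```

```text
the job is handed in; nothing more can be done
None
```

The job is handed in at about 26 s: I pulled the drawer open to its end stop, then flipped the catch over to the far side, and the gripper is holding the lever at its stop; nothing loose was touched.

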